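# Seat the keyed stage insert and latch it

## Robot

A 6-joint arm with a two-finger parallel gripper is mounted at the origin on a cart in front of the work surface, level with it; the furniture and walls round the work are solid. World frame = base frame: x ahead of the robot, y to its left, z up, the work surface at z = 0. Lengths are in m, angles in rad, forces in N, time in s.
With the tool pointing down it reaches from about 0.35 to 0.725 m from the base axis. Payload 4.3 kg.
Tool frame: the origin (TCP) lies on the mounting face of the last link; the fingertips stand 173 mm ahead of it and the grasp point (between the pads) lies env.grip_depth ahead of it (env.grip_depth is the distance from the TCP to the grasp point, in m); z points along the fingers, y is the line along which they close (so a half turn about z gives the same grasp; the last joint's range is limited). The gripper opens to 85 mm and grips with 20 to 120 N. Pads are 22 mm wide; open, the fingers measure 114 mm over their backs; the gripper's body (76 mm by 85 mm) begins 54 mm behind the grasp point. The pads swing forward as they close: fully open they stand 13 mm farther back than shut.
Start: joints at [1.126, 0.377, 0.081, 1.274, 0, 1.46], TCP at [0.189, 0.543, 0.405] pointing down, gripper open.
Joint ranges: [-2.72, 2.72], [-0.84, 1.66], [-1.02, 1.22], [-1.77, 2.12], [-1.37, 1.28], [-3.14, 3.14]. Speed limits (rad/s): [2.57, 2.57, 3.14, 3.14, 3.14, 3.14].

## Interface

Orientations are given as a unit quaternion [w, x, y, z].
In Python, from station import env gives the robot as it stands. Calls block until the motion is done:
- env.move_pose(position, orientation): joint-space move of the TCP to a pose.
- env.move_straight(position, vel=0.15, attitude=None): straight line of the TCP; attitude=None keeps the orientation; vel is the mean speed in m/s.
- env.movej(angles): joint-space move.
- env.set_gripper(opening): finger opening in m; the grip force is fixed at half the most; returns when the fingers have stopped.
- env.sleep(seconds).
- env.inverse_kinematics(position, orientation): joint angles nearest the present ones, or None.
- env.observe(): the state.
- env.snapshot(name): name is "side" or "top" or "wrist"; returns the picture (480x640x3 uint8, red, green, blue); there is no depth.
- env.camera_params(name): a dict with "fx", "fy", "cx", "cy" (pixels), "world_from_camera" (4x4, takes a point from camera to world coordinates). Camera axes: x right, y up, looking along -z (the intrinsics and any distortion apply to the point x, -y, -z); pixel columns grow to the right and rows downward; lengths in m; the calibration is good to about 2 mm. A picture is of the moment at which its call begins: read the wrist's pose just before it. camera_params takes no time and is no camera call; for the wrist camera it gives the pose at the moment of the call.
A pose or a line that the arm cannot do raises env.MotionError and nothing moves.
- env.job_done(): hands the job in; it is judged then, once.
Trained networks look in the newest picture that a camera, given by its name, has taken for a name from the list of things; names that differ only in an ending like _2 or _b are one class to them, and where a whole thing is asked for, a point or a joint stands for the part that bears it (a point fixed in the world has none). Each returns a list of dicts, best first, with "p" (0 to 1); they miss things now and then, are a little off and sometimes report something else, mostly with a low value. They report only what shows in the picture. A call takes as long as a camera call.
- env.search_frame(camera, name): "rect" ([centre column, centre row, width, height] in pixels, round what is visible of it).
- env.regions_of(camera, name): "region" (480x640 bool, what is visible of it) and "rect" ([centre column, centre row, width, height] in pixels, round what is visible of it).
The state is a dict: "t": time; "joint_pos": joint angles; "joint_vel": joint speeds; "effort": joint torques, N m; "eef_pos": TCP position; "tool_rot": TCP orientation; "contact_force": force on the tool from outside, world axes, zero at the start; "moment": the same for the moment, N m; "opening": finger opening in m; "gripper_force": force on a finger pad.
Only numpy, scipy, OpenCV 4.12 (cv2) and the standard library are available. Lean on these libraries where they do the work, as an engineer would, in place of code of your own. Each camera call takes 0.05 s, during which the arm holds its last target. There are 200 camera calls.

## Task

Slide the round metal stage insert along its plate into the pocket, without lifting it off the plate, and turn it by its upright peg until its notch finds the key in the pocket and it falls fully home, lying flat. Then swing the small latch over its rim to keep it there. Leave the glassware, forceps and timer around the plate where they are.

Things in the scene. Friction and masses are not known exactly. Their poses are not given: they have to be found in the camera images.
- stage_plate: Grey stage plate, 150 (x) x 270 (y) mm, fixed on the worktop; origin at the centre of its underside, z up. Flat deck 22 mm above it. The pocket is at y +35 mm, the parked insert near y -76 mm, between low aluminium rails (top at z 30 mm; inner faces at x -67 and +67 mm from y -134 to -29 mm, and at y -130 mm). No rail stands on the pocket's side.
- key (a point): Middle of the top of the fixed steel key in the pocket: 10 mm wide in the plate's x, level with the deck, at the pocket's -y side (towards the parked insert), reaching in to 45.5 mm from the pocket's centre.
- pocket (a point): Centre of the floor of the plate's round blind pocket, at plate x 0, y +35 mm, 14 mm above the worktop. The pocket is 109 mm in diameter and 8 mm deep from the deck.
- insert: Loose aluminium insert, 0.2 to 0.42 kg: flat ring, 104 mm outer diameter, 10 mm thick, with a 56 mm through-aperture in which shut fingertips can drag it. Origin at the centre of its underside, z up. Seated, its axes agree with the plate's, its origin is at point pocket, its top 2 mm above the deck. With the notch off the key it rests askew, one edge on the key, origin 4 mm high, tilt 0.08 rad.
- insert_notch (a point): Middle of the mouth of the only notch in the insert's rim, on the insert's -y side, at its underside, 52 mm from its centre: 17 mm wide at the rim, cut in to 40 mm from the centre. It fits loosely over the key; once they meet, the insert drops and turns no farther.
- insert_peg (a point): Centre of the top of the insert's upright steel peg: 12 mm in diameter (16 mm at its foot), at insert x +40 mm, y 0, its top 42 mm above the insert's underside. Pushing it sideways (1 to 4 N) turns the insert in the pocket; metal and plate slide easily (friction about 0.25).
- latch (a joint): Latch angle, rad: 0 to 0.4 open (at 0 its 37 mm arm points to the plate's -x), 1.57 shut (arm points to -y, over the seated insert's rim), stop at 1.65. Pivot upright at plate x 0, y +110 mm; anticlockwise from above shuts. Arm 27 to 33 mm above the worktop, 3 mm over the seated insert. Stays where left; 1 to 2 N at its post moves it.
- latch_post (a point): Centre of the top of the latch's upright black post (10 mm in diameter, 28 mm tall above the arm, 28 mm from the pivot, top 61 mm above the worktop): push it to swing the latch.
- dish: Covered culture dish, 55 mm across, 14 mm high, beyond the plate (+x). Leave alone. Origin at the centre of its underside.
- vial: Capped vial, 29 mm across, 63 mm high, beyond the plate. Leave alone. Origin at the centre of its underside.
- beaker: Glass beaker, 61 mm across, 80 mm high, beyond the plate. Leave alone. Origin at the centre of its underside.
- forceps: Steel forceps, 126 mm long, lying along the near side (-x) of the plate, 10 mm high. Leave alone. Origin at the centre of its underside.
- timer: White timer, 68 x 62 x 18 mm, on the near edge to the right. Leave alone. Origin at the centre of its underside.

How it is judged:
By the outcome, as a careful person would: the job done as asked, in the order asked, and still so for the second after the job is handed in, with the robot touching nothing.
It also fails if it takes over 67 s, if anything falls off the work surface, if the arm or the gripper's body presses on something with over 40 N, if the wrist force passes 120 N, or if a joint passes its speed limit or range.

## Working session

There is one attempt and no reset: what is moved stays moved. The work goes in short steps, each a Python script; the robot and the scene stay as the last script left them, time stands still between calls to the robot, and variables do not carry over. Pictures are saved under pics/ and viewed, at most 10 in all, crops included, and the job is handed in when it is done.

```bash
ls; mkdir -p pics; cat > h.py <<'E'
import numpy as np, cv2
from station import env
def snap(cam,fn=None):
    P=env.camera_params(cam); im=env.snapshot(cam)
    if fn: cv2.imwrite('pics/'+fn,im[:,:,::-1])
    return P,im
def ray(P,u,v,z):
    T=np.array(P["world_from_camera"]); d=T[:3,:3]@np.array([(u-P["cx"])/P["fx"],-(v-P["cy"])/P["fy"],-1.])
    o=T[:3,3]; return o+d*(z-o[2])/d[2]
def proj(P,p):
    T=np.array(P["world_from_camera"]); c=T[:3,:3].T@(np.array(p)-T[:3,3])
    return P["cx"]+P["fx"]*c[0]/-c[2], P["cy"]-P["fy"]*c[1]/-c[2]
E
python3 - <<'E'
from h import *
print(env.grip_depth, {k:np.round(v,3) for k,v in env.observe().items()})
for c in ("top","side"):
    P,im=snap(c,c+'0.png'); print(c,{k:(np.round(v,3) if not isinstance(v,str) else v) for k,v in P.items()})
    for n in ("stage_plate","insert","insert_peg","insert_notch","latch","latch_post","dish","vial","beaker","forceps","timer","key","pocket"):
        try: print(n,[(np.round(d["rect"]),round(d["p"],2)) for d in env.search_frame(c,n)[:2]])
        except Exception as e: print(n,e)
E
```

```text
pics
station.py
0.1547 {'t': np.float64(0.0), 'joint_pos': array([ 1.126,  0.378,  0.08 ,  1.274, -0.   ,  1.461]), 'joint_vel': array([-0.   ,  0.   ,  0.001, -0.001,  0.   ,  0.001]), 'effort': array([-1.0000e-03, -4.6361e+01,  2.6988e+01,  2.1000e-02, -0.0000e+00,
        0.0000e+00]), 'eef_pos': array([0.189, 0.543, 0.404]), 'tool_rot': array([-0.   ,  0.167,  0.986, -0.001]), 'contact_force': array([-1.05 ,  0.409,  0.35 ]), 'moment': array([-0.047,  0.036,  0.012]), 'gripper_force': np.float64(0.0), 'opening': np.float64(0.085)}
top {'fx': np.float64(611.232), 'fy': np.float64(611.232), 'cx': np.float64(311.06), 'cy': np.float64(237.401), 'world_from_camera': array([[ 0.019,  0.999, -0.047,  0.473],
       [-1.   ,  0.019, -0.015, -0.018],
       [-0.014,  0.047,  0.999,  1.454],
       [ 0.   ,  0.   ,  0.   ,  1.   ]])}
stage_plate [(array([273., 234., 115.,  65.]), 0.64)]
insert [(array([306., 232.,  45.,  44.]), 0.95), (array([254., 182.,  13.,  17.]), 0.37)]
insert_peg [(array([306., 234.,  45.,  46.]), 0.93), (array([228., 172.,  31.,  31.]), 0.17)]
insert_notch [(array([
[... 763 characters left out ...]
 1.   ]])}
stage_plate [(array([358., 295., 149., 122.]), 0.93)]
insert [(array([328., 268.,  51.,  40.]), 0.6)]
insert_peg [(array([329., 269.,  48.,  43.]), 0.76)]
insert_notch [(array([328., 269.,  46.,  41.]), 0.82)]
latch [(array([404., 309.,  10.,  27.]), 0.58)]
latch_post [(array([403., 306.,   9.,  23.]), 0.47)]
dish [(array([308., 332.,  26.,  29.]), 0.82), (array([338., 343.,  15.,  22.]), 0.51)]
vial [(array([339., 344.,  18.,  25.]), 0.79)]
beaker [(array([363., 363.,  38.,  45.]), 0.76), (array([308., 332.,  27.,  34.]), 0.18)]
forceps []
timer [(array([289., 171.,  25.,  22.]), 0.71)]
key [(array([359., 296., 147., 125.]), 0.72)]
pocket [(array([360., 296., 145., 125.]), 0.63)]
```

```bash
python3 - <<'E'
from h import *
im=cv2.imread('pics/top0.png'); c=im[140:340,190:460]; cv2.imwrite('pics/topc.png',cv2.resize(c,None,fx=2.96,fy=2.96,interpolation=cv2.INTER_CUBIC))
P=env.camera_params("top")
print("plate",ray(P,273,233,.022),"ins",ray(P,306,232,.032))
W=env.camera_params("wrist"); T=np.array(W["world_from_camera"]); o=env.observe()
print(np.round(T,3),W["fx"],W["cx"],W["cy"])
# look: try poses above the plate
for yaw in (0,np.pi/2,-np.pi/2,np.pi):
    q=np.array([0,np.cos(yaw/2),np.sin(yaw/2),0])
    print(yaw,[ (h,env.inverse_kinematics([.47,.05,h],q)) for h in (.45,)])
E
```

```text
plate [0.54967208 0.09320087 0.022     ] ins [0.55289719 0.01548768 0.032     ]
[[ 0.329 -0.901 -0.285  0.115]
 [ 0.944  0.313  0.1    0.569]
 [-0.001 -0.302  0.953  0.374]
 [ 0.     0.     0.     1.   ]] 358.13667574898847 315.2642526177756 234.95771519678613
0 [(0.45, array([-0.0283444 ,  0.15906579, -0.09469919,  1.31703135,  0.        ,
        3.11324825]))]
1.5707963267948966 [(0.45, array([-0.0283444 ,  0.15906579, -0.09469919,  1.31703135,  0.        ,
        1.54245193]))]
-1.5707963267948966 [(0.45, array([-0.0283444 ,  0.15906579, -0.09469919,  1.31703135,  0.        ,
       -1.59914073]))]
3.141592653589793 [(0.45, array([-0.0283444 ,  0.15906579, -0.09469919,  1.31703135,  0.        ,
       -0.0283444 ]))]
```

View pics/topc.png

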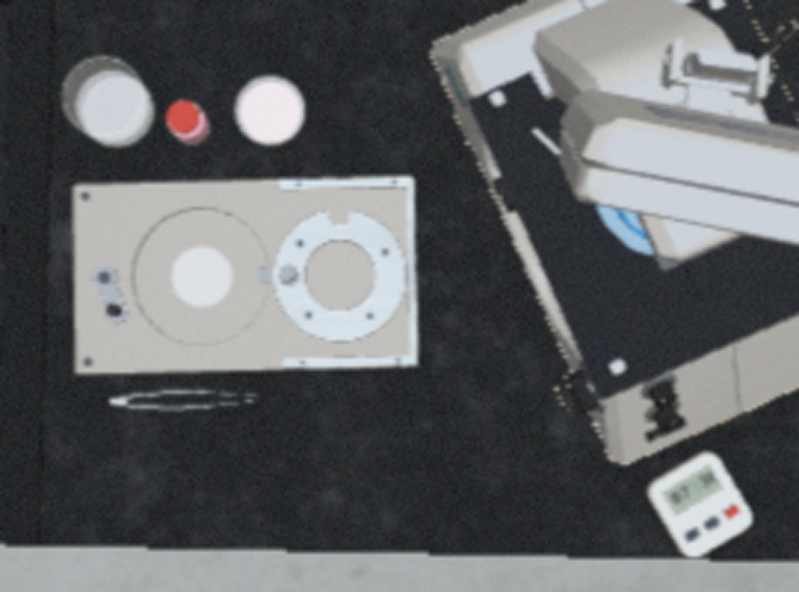

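The insert's peg faces +y, towards the pocket, and its notch faces +x, so it needs about −90° of yaw. The latch is open at roughly 0.3 rad, with its post on the −x side. Next is a close wrist view.

```bash
cat >> h.py <<'E'
def Q(a): return np.array([0,np.cos(a/2),np.sin(a/2),0])
E
python3 - <<'E'
from h import *
env.move_pose([.545,.06,.36],Q(-np.pi/2)); env.sleep(.3)
P,im=snap("wrist","w1.png"); print(np.round(P["world_from_camera"],3))
for n in ("stage_plate","insert","latch"):
    print(n,[(np.round(d["rect"]),round(d["p"],2)) for d in env.search_frame("wrist",n)[:2]])
print(env.observe()["t"],env.observe()["joint_pos"])
c=im[:,:,::-1]; cv2.imwrite('pics/w1b.png',cv2.resize(c,(800,600)))
E
```

```text
[[-1.     0.     0.001  0.544]
 [-0.    -0.954 -0.301 -0.017]
 [ 0.001 -0.301  0.954  0.33 ]
 [ 0.     0.     0.     1.   ]]
stage_plate [(array([301., 232., 187., 290.]), 0.55), (array([330., 360.,  44.,  34.]), 0.38)]
insert [(array([307., 168., 125., 135.]), 0.67)]
latch [(array([332., 360.,  50.,  35.]), 0.65)]
4.4667 [-5.94065443e-03  3.39159272e-01 -9.09153957e-02  1.14072457e+00
  1.03560842e-05 -1.57678414e+00]
```

View pics/w1b.png

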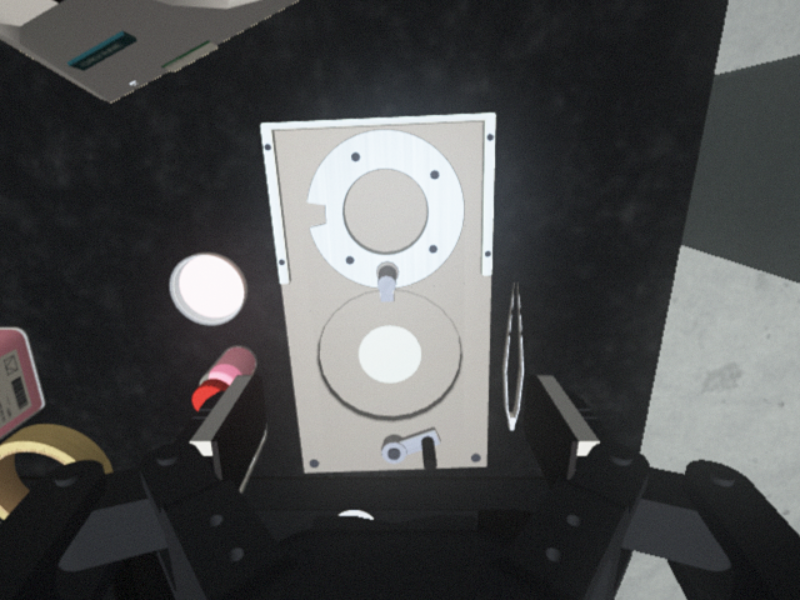

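The picture (800×600 px) shows:
- The insert's aperture is near (386,210), its notch at (317,215) and its peg top near (387,296).
- The pocket is at (390,354), the latch pivot at (394,453) and the post top near (430,466).
- The forceps lie to the right of the plate, with the dish and vial to the left.

Now I'll fit poses from these points.

```bash
python3 - <<'E'
from h import *
P=env.camera_params("wrist")
R=lambda u,v,z: ray(P,u/1.25,v/1.25,z)
pts=[(303,473,.022,(.075,.135)),(487,467,.022,(-.075,.135)),(261,124,.030,(.075,-.135)),(495,114,.030,(-.075,-.135)),
     (394,453,.033,(0,.11))]
w=np.array([R(*p[:3])[:2] for p in pts]); l=np.array([p[3] for p in pts])
lc=l-l.mean(0); wc=w-w.mean(0); th=np.arctan2((lc[:,0]*wc[:,1]-lc[:,1]*wc[:,0]).sum(),(lc*wc).sum())
Rm=np.array([[np.cos(th),-np.sin(th)],[np.sin(th),np.cos(th)]]); t=w.mean(0)-Rm@l.mean(0)
print("plate",t,th,"res mm",np.round((w-(l@Rm.T+t))*1000,1).tolist())
print("pocket pred",Rm@[0,.035]+t)
def circ(e): 
    e=np.array(e); A=np.c_[2*e,np.ones(len(e))]; s=np.linalg.lstsq(A,(e**2).sum(1),rcond=None)[0]; return s[:2],np.sqrt(s[2]+s[0]**2+s[1]**2)
print("pocket",circ([R(u,v,.022)[:2] for u,v in ((318,354),(462,353),(388,291),(390,419))]))
print("apert",circ([R(u,v,.032)[:2] for u,v in ((343,210),(428,210),(385,168),(386,252))]))
print("outer",circ([R(u,v,.032)[:2] for u,v in ((464,208),(384,130),(330,154),(440,262))]))
print("peg",R(387,297,.064),"notch",R(312,216,.022),"post",R(430,441,.061),R(430,466,.033))
# refined by segmentation on gray for pocket white etc.
for n in ("insert","latch"):
    r=env.regions_of("wrist",n)
    if r: ys,xs=np.nonzero(r[0]["region"]); print(n,r[0]["p"],xs.min()*1.25,xs.max()*1.25,ys.min()*1.25,ys.max()*1.25)
im=cv2.imread('pics/w1.png')
a=cv2.resize(im[330:385,290:370],None,fx=5,fy=5,interpolation=cv2.INTER_CUBIC);b=cv2.resize(im[195:250,270:350],None,fx=5,fy=5,interpolation=cv2.INTER_CUBIC)
cv2.imwrite('pics/w1c.png',np.vstack([a,b]))
E
```

```text
plate [0.54869753 0.09768172] 0.04051196253089717 res mm [[0.9, -0.3], [-0.7, -0.1], [-1.7, 0.2], [1.8, 0.4], [-0.3, -0.1]]
pocket pred [0.54728    0.13265301]
pocket (array([0.54696425, 0.13099629]), np.float64(0.05365501686957584))
apert (array([0.5495875 , 0.01990671]), np.float64(0.027705134185952843))
outer (array([0.54861905, 0.01951089]), np.float64(0.05031855326360135))
peg [0.54837031 0.06900018 0.064     ] notch [0.60001721 0.02442922 0.022     ] post [0.51869807 0.17632574 0.061     ] [0.51548354 0.21963967 0.033     ]
insert 0.91 307.5 463.75 128.75 291.25
latch 0.92 382.5 438.75 428.75 467.5
```

View pics/w1c.png

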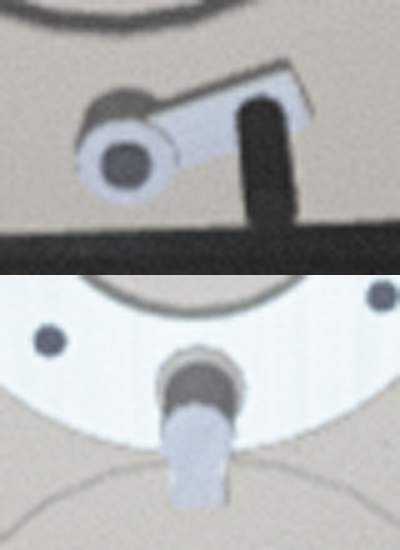

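The crop shows the latch post's foot at (342,352) and its top at (344,374) in image pixels. The peg's foot is at (310,217) and its far top edge is at (309,241).

```bash
python3 - <<'E'
from h import *
P=env.camera_params("wrist")
print("postfoot",ray(P,342,351,.033),"posttop",ray(P,344,372,.061),"pegfoot",ray(P,310,217,.034),"pegtop far",ray(P,309.5,241,.064))
print("pivot",ray(P,315.2,362.5,.033))
c=np.array([.5490,.0199]);
for n,z,(u,v) in(("notch inner",.032,(326/1.25,215/1.25)),("n1",.032,(309/1.25,204/1.25)),("n2",.032,(311/1.25,228/1.25))): print(n,ray(P,u,v,z)[:2]-c)
E
```

```text
postfoot [0.51804707 0.19439272 0.033     ] posttop [0.51822352 0.19639163 0.061     ] pegfoot [0.54842413 0.06021304 0.034     ] pegtop far [0.54846516 0.07174389 0.064     ]
pivot [0.54398989 0.20753631 0.033     ]
notch inner [0.03991587 0.0024664 ]
n1 [ 0.05073577 -0.00470137]
n2 [0.0503053  0.01107393]
```

```bash
python3 - <<'E'
from h import *
F=lambda: np.round(env.observe()["contact_force"],1)
env.set_gripper(0)
a=-np.pi/2+.04
env.move_pose([.549,.020,.27],Q(a)); env.sleep(.2); f0=F(); print("f0",f0,env.observe()["opening"])
env.move_straight([.549,.020,.198],vel=.06); env.sleep(.2); print(F(),env.observe()["eef_pos"])
env.move_straight([.5477,.100,.198],vel=.05); print(F())
y=.100
while y<.149:
    y+=.004; env.move_straight([.5477-.04*(y-.1),y,.198],vel=.03); f=F()-f0
    print(round(y,3),f)
    if np.linalg.norm(f[:2])>6 : break
print(env.observe()["t"])
P,im=snap("top","t2.png"); cv2.imwrite('pics/t2c.png',cv2.resize(im[190:280,210:340,::-1],None,fx=5,fy=5,interpolation=cv2.INTER_CUBIC))
E
```

```text
f0 [-0.  -0.1  1.1] 0.00012629437084810168
[ 0.6 -0.3  0.6] [0.54917687 0.02001714 0.19833515]
[ 0.5 -0.4 -0.3]
0.104 [ 0.5  0.9 -1.1]
0.108 [-0.2  0.3 -1.4]
0.112 [ 0.7 -0.1 -1. ]
0.116 [ 0.6 -0.4 -1.2]
0.12 [-0.7 -0.9 -1.1]
0.124 [-0.4 -0.2 -1. ]
0.128 [ 0.6  0.6 -0.8]
0.132 [ 0.2  0.8 -1.2]
0.136 [ 0.8 -0.8 -0.6]
0.14 [ 1.  -0.6 -1.3]
0.144 [ 0.8  0.6 -1.1]
0.148 [ 0.3 -0.7 -1.1]
0.152 [-0.4  0.3 -0.3]
12.9917
```

View pics/t2c.png

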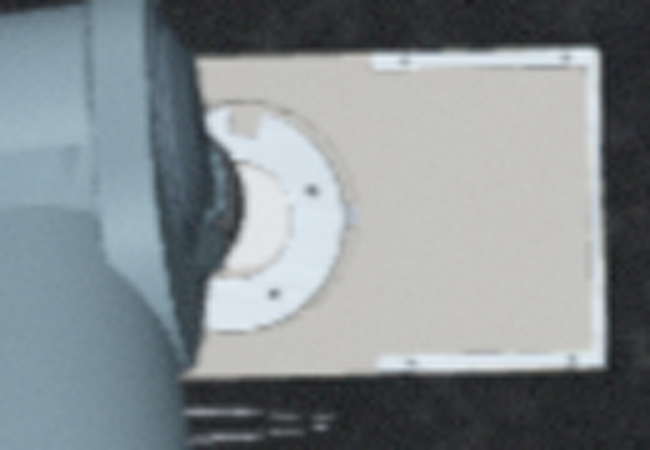

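The insert has dropped into the pocket, resting askew. Its notch still faces +x. Next I lift off and measure the peg.

```bash
python3 - <<'E'
from h import *
e=env.observe()["eef_pos"]; 
env.move_straight(e+[0,-.008,0],vel=.05); env.move_straight(e+[0,-.008,.06],vel=.15)
env.move_pose([.545,.10,.36],Q(-np.pi/2)); env.sleep(.2)
P,im=snap("wrist","w2.png")
r=env.regions_of("wrist","insert"); print(r[0]["rect"],r[0]["p"]) if r else 0
cv2.imwrite('pics/w2b.png',cv2.resize(im[120:360,180:460,::-1],None,fx=2.5,fy=2.5,interpolation=cv2.INTER_CUBIC))
print(env.observe()["t"])
E
```

```text
[311.4, 243.4, 120.5, 101.9] 0.92
14.7167
```

View pics/w2b.png

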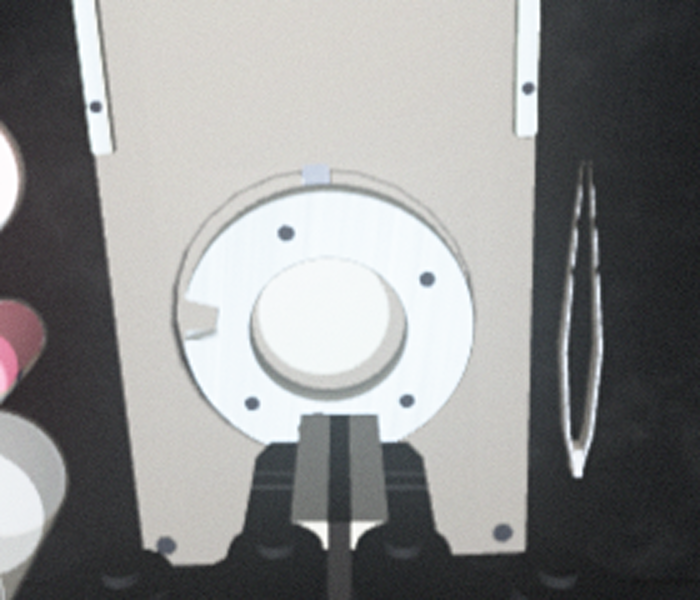

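The insert sits in the pocket with its notch at crop pixel (205,318), its aperture at (328,315) and the key at (316,176). The peg is hidden behind the shut fingers, so I compute it from the notch.

```bash
python3 - <<'E'
from h import *
P=env.camera_params("wrist")
R=lambda u,v,z: ray(P,180+u/2.5,120+v/2.5,z)
def circ(e): 
    e=np.array(e); A=np.c_[2*e,np.ones(len(e))]; s=np.linalg.lstsq(A,(e**2).sum(1),rcond=None)[0]; return s[:2],np.sqrt(s[2]+s[0]**2+s[1]**2)
c,r=circ([R(u,v,z)[:2] for u,v,z in ((250,320,.028),(408,320,.028),(328,256,.030),(328,390,.026))]); print(c,r)
for u,v in ((218,319),(186,301),(185,337)): d=R(u,v,.028)[:2]-c; print(d,np.degrees(np.arctan2(d[1],d[0])))
print("key tip mid",R(316,184,.022), "key outer",R(316,167,.022))
d=R(0,0,0)
for u,v in ((287,233),(428,279),(252,403),(407,401)): d=R(u,v,.028)[:2]-c; print(d,np.degrees(np.arctan2(d[1],d[0])))
P1=dict(P); T=np.array(P["world_from_camera"]); T[1,3]-=.04; P1["world_from_camera"]=T
for u,v in ((355,157),(434,175),(433,249),(350,260)): d=ray(P1,u/1.25,v/1.25,.032)[:2]-[.549,.0199]; print('old',np.degrees(np.arctan2(d[1],d[0])))
E
```

```text
[0.5456103  0.13191573] 0.02713126676610952
[ 0.03945769 -0.00223214] -3.237802317260824
[ 0.05047978 -0.00897719] -10.08390755242725
[0.05152125 0.00458538] 5.085917144325521
key tip mid [0.55005101 0.08231354 0.022     ] key outer [0.55001107 0.0763981  0.022     ]
[ 0.01442845 -0.03366619] -66.80129810374937
[-0.03472536 -0.01705907] -153.8371129420107
[0.0283045  0.03040782] 47.05170364545025
[-0.02847498  0.02966571] 133.82673939455347
old -61.80550597289991
old -144.47324353750128
old 142.38134334794825
old 54.656459785892224
```

```bash
cat > turn.py <<'E'
from h import *
c=np.array([.5468,.1322])
def pose(phi,r,z): f=np.radians(phi); return [c[0]+r*np.cos(f),c[1]+r*np.sin(f),z],Q(f-np.pi)
E
python3 - <<'E'
from turn import *
env.set_gripper(.024)
p,q=pose(86,.038,.275); env.move_pose(p,q)
p[2]=.210; f0=np.array(env.observe()["contact_force"]); env.move_straight(p,vel=.06); env.sleep(.1)
print(env.observe()["opening"],np.round(env.observe()["contact_force"]-f0,1),env.observe()["t"])
for phi in range(80,-14,-6):
    p,q=pose(phi,.039,.210); env.move_straight(p,vel=.06,attitude=q)
    o=env.observe(); f=o["contact_force"]-f0; print(phi,np.round(f,1))
    if np.linalg.norm(f[:2])>7: break
print(o["t"])
P,im=snap("top","t3.png"); P,im2=snap("side","s3.png")
cv2.imwrite('pics/t3c.png',np.hstack([cv2.resize(im[190:280,215:315,::-1],None,fx=4,fy=4),cv2.resize(im2[240:330,310:410,::-1],None,fx=4,fy=4)]))
E
```

```text
0.02391082979945732 [-0.9  0.8 -0.2] 16.925
80 [-0.1 -1.  -0.4]
74 [-0.9 -0.1 -0.7]
68 [-1.3  0.3 -0.3]
62 [-0.2  0.7 -0.5]
56 [-0.8  0.2 -0.8]
50 [ 0.1  0.9 -0.3]
44 [-0.5  0.8  0.2]
38 [-0.8  0.3 -1.4]
32 [-1.1 -0.4  0. ]
26 [-0.8 -1.4  0.1]
20 [-0.5 -1.4 -0.2]
14 [-0.6 -0.2 -0.8]
8 [-1.7 -0.3 -0.2]
2 [-0.6  0.2 -0.9]
-4 [-0.8 -0.  -0.8]
-10 [ 0.2  1.3 -1.1]
21.0583
```

View pics/t3c.png

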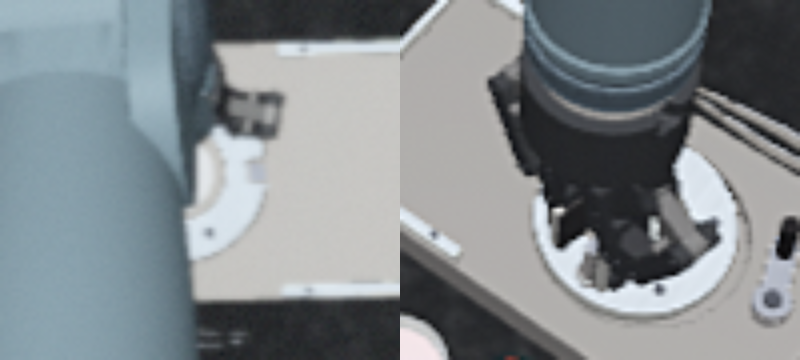

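The peg is following, and the notch is close to the key at about (255,170) in the left half. I'll keep turning until it resists.

```bash
python3 - <<'E'
from turn import *
f0=np.array(env.observe()["contact_force"])
for phi in range(-13,-32,-3):
    p,q=pose(phi,.039,.210); env.move_straight(p,vel=.04,attitude=q); env.sleep(.1)
    o=env.observe(); f=o["contact_force"]-f0; print(phi,np.round(f,1))
    if np.linalg.norm(f[:2])>5: break
print(o["t"])
p,q=pose(phi+5,.039,.210); env.move_straight(p,vel=.04,attitude=q)
p[2]=.28; env.move_straight(p,vel=.12)
env.move_pose([.545,.07,.36],Q(-np.pi/2)); env.set_gripper(.06); env.sleep(.2)
P,im=snap("wrist","w4.png")
cv2.imwrite('pics/w4b.png',cv2.resize(im[120:400,170:470,::-1],None,fx=2.1,fy=2.1,interpolation=cv2.INTER_CUBIC)); print(env.observe()["t"])
E
```

```text
-13 [-0.7  0.7  1.1]
-16 [-0.2  0.5  0.9]
-19 [ 0.3 -0.4  0.5]
-22 [0.6 0.2 1.5]
-25 [0.1 0.4 1.6]
-28 [0.4 0.3 1.4]
-31 [0.1 0.  1.2]
23.6083
27.1083
```

View pics/w4b.png

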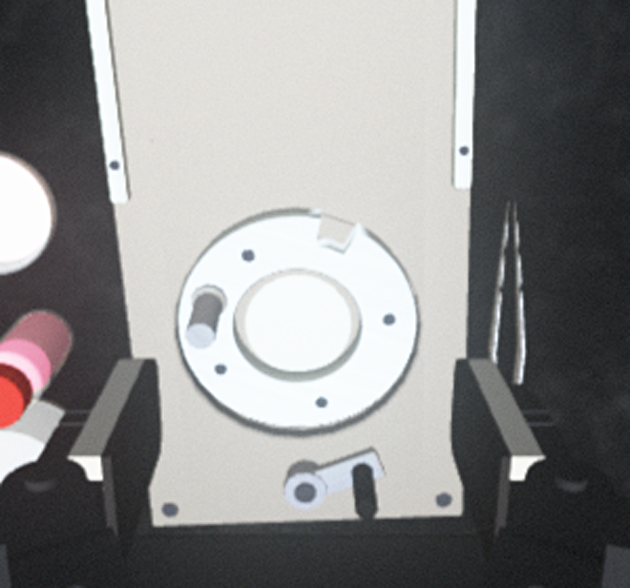

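The notch passed the key without dropping. It is now about 26° too far, at (340,230), with the key at about x=297. I'll straddle the peg again with less slack and turn back slowly.

```bash
python3 - <<'E'
from turn import *
env.set_gripper(.026)
p,q=pose(-23,.040,.275); env.move_pose(p,q)
p[2]=.209; env.move_straight(p,vel=.06); env.set_gripper(.016); env.sleep(.1)
f0=np.mean([(env.sleep(.02),env.observe()["contact_force"])[1] for _ in range(5)],0)
print(env.observe()["opening"],f0)
for phi in np.arange(-21,24,2.):
    p,q=pose(phi,.040,.209); env.move_straight(p,vel=.015,attitude=q)
    f=np.mean([(env.sleep(.01),env.observe()["contact_force"])[1] for _ in range(6)],0)-f0
    t=f[:2]@[-np.sin(np.radians(phi)),np.cos(np.radians(phi))]
    print(phi,round(t,1),round(f[2],1),end=' | ')
    if abs(t)>3.5: break
print(env.observe()["t"])
E
```

```text
0.015702759636832105 [-0.00483313 -0.19354526  0.08155842]
-21.0 -0.1 -0.0 | -19.0 0.3 0.2 | -17.0 -0.3 0.3 | -15.0 0.2 0.5 | -13.0 0.4 -0.1 | -11.0 0.2 -0.1 | -9.0 0.5 -0.1 | -7.0 -0.3 -0.3 | -5.0 -0.3 0.1 | -3.0 -0.4 -0.0 | -1.0 -0.3 -0.1 | 1.0 -0.3 -0.3 | 3.0 -0.1 -0.2 | 5.0 0.1 0.1 | 7.0 0.3 -0.2 | 9.0 0.2 0.1 | 11.0 -0.1 -0.0 | 13.0 -4.2 1.2 | 36.4083
```

At 13° the resistance jumped to −4.2 N, which is probably the notch catching the key. I'll back off, lift away and check.

```bash
python3 - <<'E'
from turn import *
env.set_gripper(.026)
p,q=pose(9,.040,.209); env.move_straight(p,vel=.04,attitude=q)
p[2]=.28; env.move_straight(p,vel=.15)
env.move_pose([.545,.07,.36],Q(-np.pi/2)); env.set_gripper(.06); env.sleep(.1)
P,im=snap("wrist","w5.png")
cv2.imwrite('pics/w5b.png',cv2.resize(im[120:400,170:470,::-1],None,fx=2.1,fy=2.1,interpolation=cv2.INTER_CUBIC)); print(env.observe()["t"])
E
```

```text
39.4833
```

View pics/w5b.png

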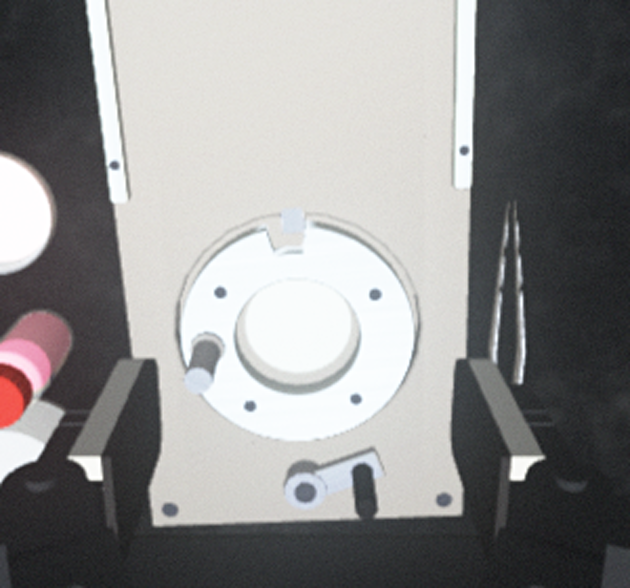

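The key at (293,218) is now inside the notch mouth, which spans x 263–311. I'll check numerically that the insert lies flat, using the wrist and side views.

```bash
python3 - <<'E'
from h import *
P=env.camera_params("wrist")
R=lambda u,v,z: ray(P,170+u/2.1,120+v/2.1,z)
def circ(e): 
    e=np.array(e); A=np.c_[2*e,np.ones(len(e))]; s=np.linalg.lstsq(A,(e**2).sum(1),rcond=None)[0]; return np.round(s[:2],4),round(np.sqrt(s[2]+s[0]**2+s[1]**2),4)
c,r=circ([R(u,v,.024)[:2] for u,v in ((181,318),(416,318),(298,440),(335,224),(240,234))]); print("rim",c,r)
print("apert",circ([R(u,v,.024)[:2] for u,v in ((235,326),(360,326),(298,384),(298,278))]))
for n,u,v in(("inner",289,253),("L",264,232),("R",311,222),("inL",275,255),("inR",303,247)): d=R(u,v,.024)[:2]-c; print(n,d.round(4),np.degrees(np.arctan2(d[1],d[0])).round(1))
for n,u,v in (("kL",282,212),("kR",304,212),("kbl",283,230),("kbr",304,232)): print(n,R(u,v,.022)[:2].round(4))
for z in (.056,.060): d=R(199,381,z)[:2]-c; print("pegtop",d.round(4),np.linalg.norm(d))
P2,im=snap("side","s6.png"); im2=snap("wrist")[1]
a=cv2.resize(im[255:345,320:420,::-1],(400,360),interpolation=cv2.INTER_CUBIC)
b=cv2.resize(im2[210:282,260:340,::-1],(400,360),interpolation=cv2.INTER_CUBIC)
cv2.imwrite('pics/s6c.png',np.hstack([a,b]))
E
```

```text
rim [0.5468 0.1329] 0.0529
apert (array([0.5473, 0.1315]), np.float64(0.0267))
inner [ 0.004  -0.0383] -84.0
L [ 0.0146 -0.0477] -73.0
R [-0.0053 -0.0521] -95.9
inL [ 0.0101 -0.0373] -74.9
inR [-0.002 -0.041] -92.7
kL [0.5537 0.077 ]
kR [0.5444 0.077 ]
kbl [0.5534 0.085 ]
kbr [0.5444 0.0859]
pegtop [0.0402 0.0058] 0.04059529837715669
pegtop [0.0396 0.0036] 0.03972383906877763
```

View pics/s6c.png

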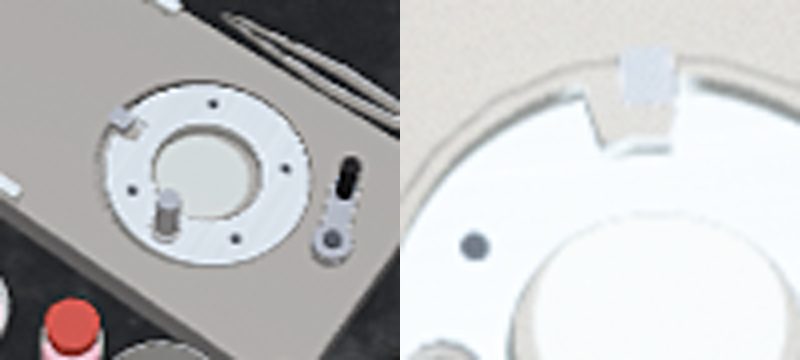

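Both views show the key inside the notch, and the notch wall against it accounts for the stop. To confirm the insert is captured I'll turn it the other way (it must resist within a few degrees), then centre it. If it does resist, I'll swing the latch.

```bash
cat > l.py <<'E'
from turn import *
piv=np.array([.5441,.2076])
def lp(psi,z,r=.028): f=np.radians(psi); return [piv[0]+r*np.cos(f),piv[1]+r*np.sin(f),z],Q(f)
def fm(n=5): return np.mean([(env.sleep(.01),env.observe()["contact_force"])[1] for _ in range(n)],0)
def swing(fn,angs,z,lim,vel):
    f0=fm()
    for a in angs:
        p,q=fn(a,z); env.move_straight(p,vel=vel,attitude=q)
        f=fm()-f0; t=f[:2]@[-np.sin(np.radians(a)),np.cos(np.radians(a))]
        print(round(a,1),round(t,1),end=' | ')
        if abs(t)>lim: print('STOP'); return a
    print(); return None
E
python3 - <<'E'
from l import *
pp=lambda a,z: pose(a,.040,z)
env.set_gripper(.024)
p,q=pp(7,.27); env.move_pose(p,q); p[2]=.209; env.move_straight(p,vel=.1); env.set_gripper(.016)
s=swing(pp,np.arange(4,-15,-2.),.209,3,.03)
if s is not None:
    p,q=pp(1.5,.209); env.move_straight(p,vel=.04,attitude=q)
    env.set_gripper(.0135); env.set_gripper(.026)
    p[2]=.29; env.move_straight(p,vel=.2)
    p,q=lp(-155,.29); env.move_pose(p,q)
    print("t",env.observe()["t"])
E
```

```text
4.0 0.7 | 2.0 0.3 | 0.0 0.6 | -2.0 0.7 | -4.0 0.6 | -6.0 0.2 | -8.0 0.1 | -10.0 4.1 | STOP
t 46.65
```

It resists both ways, so the insert is captured. Now the latch.

```bash
python3 - <<'E'
from l import *
f0=fm(); p,q=lp(-155,.216); env.move_straight(p,vel=.1); print(np.round(fm()-f0,1))
env.set_gripper(.016)
s=swing(lp,np.r_[-145.:-95:10,-95:-74:2.5],.216,3,.07)
o=env.observe(); print(o["t"])
p,q=lp((s if s else -75)-3,.216); env.move_straight(p,vel=.05,attitude=q); env.set_gripper(.024)
p[2]=.30; env.move_straight(p,vel=.2)
env.move_pose([.545,.07,.36],Q(-np.pi/2))
P,im=snap("wrist","w7.png"); P2,im2=snap("side","s7.png"); print(env.observe()["t"])
cv2.imwrite('pics/w7b.png',np.hstack([cv2.resize(im[190:390,210:410,::-1],(400,400),interpolation=cv2.INTER_CUBIC),cv2.resize(im2[250:350,315:415,::-1],(400,400),interpolation=cv2.INTER_CUBIC)]))
E
```

```text
[-0.5  0.3  0.3]
-145.0 0.5 | -135.0 -0.1 | -125.0 -0.6 | -115.0 -0.4 | -105.0 -1.0 | -95.0 -1.0 | -92.5 -1.2 | -90.0 -1.4 | -87.5 -1.0 | -85.0 -1.1 | -82.5 -1.4 | -80.0 -1.3 | -77.5 -1.0 | -75.0 -1.0 | 
52.4583
54.1917
```

View pics/w7b.png

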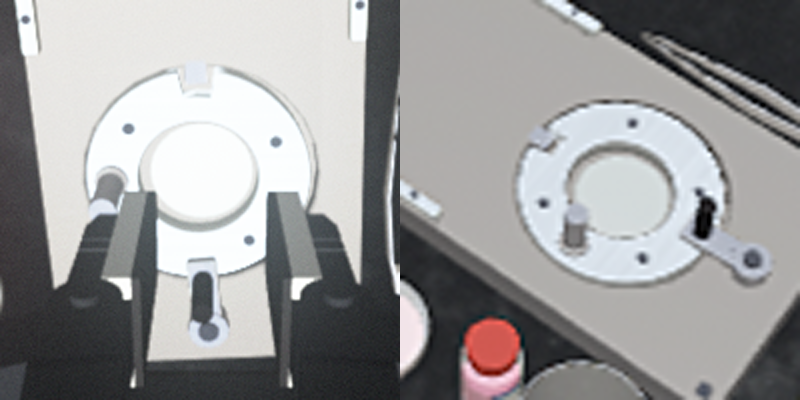

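The key sits in the notch at (195,75) in the left half, the insert is flat, and the latch arm lies over the rim pointing to −y, at (205,290). The robot is clear of everything.

```bash
python3 -c "
from h import *
print(env.job_done())"
```

```text
the job is handed in; nothing more can be done
None
```

I slid the insert into the pocket, turned it onto the key so it lies flat, swung the latch over its rim and handed the job in after about 54 s; the notch passed the key on the first turn, so I turned it back slowly, and resistance both ways confirmed it is held.

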